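# Load a power module into the spring clamp of a test nest

### The arm

A 6-joint arm with a two-finger parallel gripper is mounted at the origin on the work surface. World frame = base frame: x ahead of the robot, y to its left, z up, the work surface at z = 0. Lengths are in mm, angles in rad, forces in N, time in s.
With the tool pointing down it reaches from about 400 to 925 mm from the base axis. Payload 12.5 kg.
Tool frame: the origin (TCP) lies at the very end of the fingers, on their centre line; the grasp point (between the pads) lies 19 mm behind it (env.tcp_to_grasp is the distance from the TCP to the grasp point, in mm); z points along the fingers, x is the direction in which the jaws open and shut, and the axes are right-handed (so a half turn about z gives the same grasp; the last joint's range is limited). The gripper opens to 95 mm and grips with 3 to 60 N. Pads are 20 mm wide; open, the fingers measure 119 mm over their backs; the gripper's body (75 mm by 180 mm) begins 59 mm behind the grasp point.
Start: joints at [-1.398, 0.491, 1.559, -0, 1.092, -0.106], TCP at [172.024, -600.878, 214.661] pointing down, gripper open.
Joint ranges: [-3.1, 3.1], [-0.84, 2.19], [0.05, 2.79], [-1.13, 4.28], [0.06, 2.93], [-2.69, 2.69]. Speed limits (rad/s): [2.22, 2.22, 2.79, 3.14, 3.14, 3.14].

### API

Orientations are given as [roll, pitch, yaw] about the fixed x, y, z axes, in that order (R = Rz(yaw) Ry(pitch) Rx(roll)).
In Python, from cell import env, vision, job gives the robot as it stands.
- The arm moves only by the shell command python3 -m pendant 'ROWS' [OPENING]. ROWS is JSON, a list of rows, each a list of 4 numbers: the shift along the tool's x, y, z in mm, then the turn about the tool's z in degrees. In form: [[tx, ty, tz, turn], ...]. A call has 1 to 8 rows; each row is the pose to reach, as a shift and turn from the pose measured when the call began, along the tool's axes at that moment; what a row does not reach only later rows make up. A row lasts 1/8 s, in which the tool goes at most 62.5 mm and 10.7 degrees, less where a joint would pass 70% of its speed; a pose out of reach is approached as far as the arm can. A call with a gripper value outside its range is refused whole. OPENING is the closure, from 0 (fully open) to 1 (shut), set as the call begins (- or left out, the last holds). The fingers move at their own pace and stop on an object; the grip force is fixed at half the most. Time passes only in rows, so rows that repeat a pose let the fingers close. It gives the time, the measured TCP pose, the force and the opening at its end, in the units of the state.
- env.state(): the state, without advancing time (a new reading comes with each control period).
- vision.read_camera(name): name is "scene" or "top" or "wrist"; returns a dict with "pixels" (480x640x3 uint8, red, green, blue), "intrinsics" (3x3 intrinsics, pixels), "R" (3x3) and "t" (3): a world point X has camera coordinates R X + t; the wrist camera has in their place "tool_from_camera" (4x4, takes a point from camera to tool coordinates, whose origin is the TCP and whose axes are the tool frame's). Camera axes: x right, y down, z forward; pixel columns grow to the right and rows downward; lengths in mm; the calibration is good to about 2 mm. A picture is of the moment at which its call begins: read the wrist's pose just before it. There is no depth.
- job.job_done(): hands the job in, once; it reports no verdict.
Trained networks look in a picture, given as the dict that the camera call returned (one of the last four; its "shot" number tells which), for a name from the list of things; names that differ only in an ending like _2 or _b are one class to them, and where a whole thing is asked for, a point or a joint stands for the part that bears it (a point fixed in the world has none). Each returns a list of dicts, best first, with "confidence" (0 to 1); they miss things now and then, are a little off and sometimes report something else, mostly with a low value. They report only what shows in the picture. A call takes as long as a camera call. They do not tell look-alikes from the thing itself.
- vision.find_in(picture, query): "at" ([x, y, z] in mm, in the coordinates of the camera as it stood for that picture, good to about 4 mm: the middle of the surface that is visible of it).
- vision.regions_of(picture, query): "pixels" (480x640 bool, what is visible of it).
The state is a dict: "t": time; "joints": joint angles; "qvel": joint speeds; "tau": joint torques, N m; "eef_pos": TCP position; "tcp_rot": TCP orientation; "ft_force": force on the tool from outside, world axes, zero at the start; "moment": the same for the moment, N m; "opening": opening from 0.0 (shut) to 1.0 (fully open).
Only numpy, scipy, OpenCV 4.12 (cv2) and the standard library are available. Lean on these libraries where they do the work, as an engineer would, in place of code of your own. Each camera call takes 0.05 s, during which the arm holds its last target.

### The job

Load the black power module into its test nest: with the fingertips, press it down hard on its sprung plate and, keeping it pressed, slide it along the channel so that it passes below the bridge and under the leaf spring, until its nose is fully home against the end stop. Then let go and move clear. Do not ram its nose into the bridge, only press and push the module, never pick it up, and leave the other things on the bench where they are.

Things in the scene. Friction and masses are not known exactly. Their poses are not given: they have to be found in the camera images.
- nest: Fixed aluminium test nest, base 240 x 120 x 12 mm, flat on the bench. Origin: centre of its underside; x along its channel in the sliding direction (to the end stop), y across, z up. The channel: two pale plastic rails, x -95 to +95, inner faces y = +-32.5, 8 mm thick, tops z = 36. Between them lies the sprung lift plate, x -94 to +94, top z = 24 when up.
- bridge: Fixed bridge bar across the channel. Origin: middle of its front lower edge, nest frame x = 49, y = 0, z = 43 mm; axes as the nest's. The bar is 10 mm thick along x, 116 mm long across, 12.5 mm high (top z = 55.5). The brass leaf spring hangs behind it, from z = 48 at x = 61 down to z = 32 at x = 85.
- stop_face (a point): Point on the face of the pale plastic end stop block: nest frame x = 95, y = 0, z = 30 mm; axes as the nest's. The block's top is at z = 36.
- module: Loose black power module, 106 x 62 x 30 mm, about 0.3 kg, on the lift plate between the rails (1.5 mm play each side). Origin: centre of its underside; x towards its nose and the bridge. Flat deck 24 mm above the underside; across it a terminal ridge 46 mm wide, 6 mm higher, x -18 to +4. Smooth (friction about 0.2) on plate, rails and spring.
- rear_deck (a point): Where to press: on top of the module's deck behind the ridge, module frame x = -35.5, y = 0, z = 24 mm; axes as the module's. Free for a fingertip from x = -53 to -18; the finger can push forward on the ridge's upright rear face. With the plate up the deck is 48 mm above the bench, 5 mm too high for the bridge.
- module_nose (a point): Middle of the module's front face: module frame x = +53, y = 0, z = 12 mm; axes as the module's. It starts 8 to 28 mm short of the bridge and meets the end stop when home, the deck before the ridge then lying under bridge and leaf spring.
- lift (a joint): How far the lift plate is pressed down, m: 0 = up (start), 0.010 = bottom. It stays level wherever it is pressed. Springs push it up with about 14 N when up, 19 N at the bottom. Pressed by more than 0.005 the module clears the bridge. When the module is let go at home, the plate lifts it against bridge and leaf and it stays there.
- leaf (a joint): How far the leaf spring is lifted, rad: 0 = hanging free (start), 0.16 to 0.34 with the module's front deck under its tip, where it presses down with about 5 to 8 N.
- spare: Bystander: loose white power module 94 x 34 x 30 mm beside the nest; origin under its centre.
- driver: Bystander: screwdriver 180 mm long lying beside the nest along its x; origin under its centre.
- jar: Bystander: small jar, 40 mm across, 50 mm high, beside the nest near its stop end; origin under its centre.
- mug: Bystander: white mug, 80 mm across, 90 mm high; origin under its centre.
- meter: Bystander: hand meter 150 x 75 x 40 mm; origin under its centre.
- clamp: Bystander: grey test clamp about 130 mm long, 24 mm high; origin under its pivot.
- screwbox: Bystander: open grey screw box 120 x 90 x 35 mm; origin under its centre.
There are look-alikes about, which are no part of the job. Leave any purple look-alike of the module alone.

How it is judged:
By the outcome, as a careful person would: the job done as asked, in the order asked, and still so for the second after the job is handed in, with the robot touching nothing.
It also fails if it takes over 45 s, if anything falls off the work surface, if the arm or the gripper's body presses on something with over 40 N, if the wrist force passes 120 N, or if a joint passes its speed limit or range.

## Working session

There is one attempt and no reset: what is moved stays moved. The work goes in short steps, Python scripts to look and compute and a shell command to move; the robot and the scene stay as the last step left them, time stands still between calls to the robot, and variables do not carry over. Pictures are saved under pics/ and viewed, and the job is handed in when it is done.

```bash
ls; mkdir -p pics; cat > h.py <<'E'
import numpy as np, cv2
from cell import env, vision, job
def save(p,n): cv2.imwrite('pics/'+n, cv2.cvtColor(p['pixels'],cv2.COLOR_RGB2BGR))
E
python3 - <<'E'
from h import *
print(env.state())
for c in ('scene','top','wrist'):
    p=vision.read_camera(c); save(p,c+'0.png'); print(c,p['intrinsics'].tolist(),{k:np.round(p[k],4).tolist() for k in p if k in('R','t','tool_from_camera')})
    if c!='wrist':
        R=np.array(p['R']);t=np.array(p['t'])
        for q in ('nest','bridge','module','rear_deck','module_nose','stop_face','spare','jar'):
            for r in vision.find_in(p,q)[:3]:
                print(q,r['confidence'],np.round(R.T@(np.array(r['at'])-t),1))
E
```

```text
pics
{'t': 0.0, 'joints': array([-1.39763248e+00,  4.91609187e-01,  1.55946225e+00,  2.48957351e-05,
        1.09170126e+00, -1.05624370e-01]), 'qvel': array([-5.97849041e-05,  5.40100470e-04, -1.29809070e-03, -3.27359594e-04,
       -4.08222088e-04, -1.91408825e-03]), 'tau': array([-1.78401682e-03, -6.12645435e+01, -2.58184290e+01,  6.91886432e-02,
        4.82281123e-02, -1.29433161e-04]), 'eef_pos': array([ 171.96410377, -600.61787828,  214.02651038]), 'tcp_rot': array([-3.14144629e+00,  1.17113732e-03, -1.29201952e+00]), 'ft_force': array([ 1.15668902,  0.198462  , -0.4115979 ]), 'moment': array([ 0.03764984, -0.02164307, -0.01682405]), 'opening': 1.0015937232658152}
scene [[516.7583824996951, 0.0, 319.1471755776189], [0.0, 516.7583824996951, 238.6114673001232], [0.0, 0.0, 1.0]] {'R': [[0.4982, 0.867, 0.0038], [0.6956, -0.3971, -0.5987], [-0.5175, 0.301, -0.801]], 't': [-307.8422, -387.511, 1535.1027]}
nest 0.92 [603.7  84.4  19.3]
bridge 0.61 [596.9  90.8  53.8]
module 0.97 [545.  118.4  40.9]
module 0.97 [ 479.9 -114.4   23.3]
module 0.49 [602.5  87.1  14.5]
rear_deck 0.88 [ 47
[... 544 characters left out ...]
73 [563.1 100.7  10.9]
nest 0.53 [ 518.8 -403.7   24.5]
bridge 0.61 [601.   81.3  55.4]
module 0.93 [540.7 117.7  44.9]
module 0.93 [ 473.8 -106.3   24.5]
rear_deck 0.89 [ 473.  -108.5   22.6]
rear_deck 0.84 [536.7 120.   46. ]
module_nose 0.97 [ 478.5 -109.4   25. ]
module_nose 0.82 [539.2 121.7  48. ]
module_nose 0.44 [564.5 100.   13.7]
stop_face 0.6 [562.7 105.1  12. ]
spare 0.6 [627.8 178.8  27.4]
jar 0.66 [584.3 -19.5  50.6]
wrist [[344.3026848458722, 0.0, 314.47703947908025], [0.0, 344.3026848458722, 237.16721092133048], [0.0, 0.0, 1.0]] {'tool_from_camera': [[1.0, -0.0002, -0.0004, 0.3647], [0.0003, 0.9559, 0.2938, -82.12], [0.0004, -0.2938, 0.9559, -171.0188], [0.0, 0.0, 0.0, 1.0]]}
```

View pics/scene0.png

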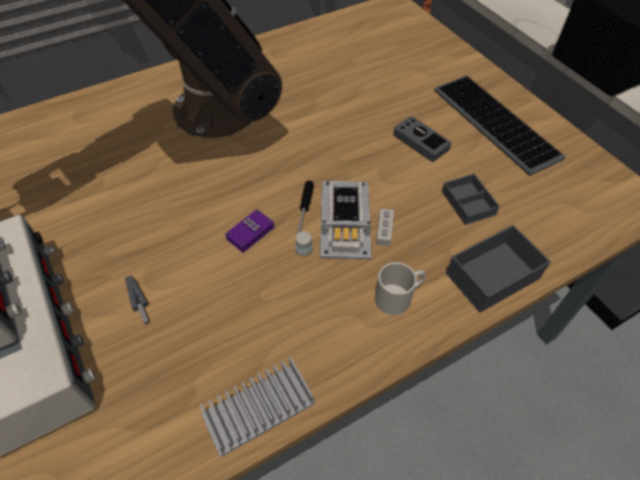

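View pics/top0.png

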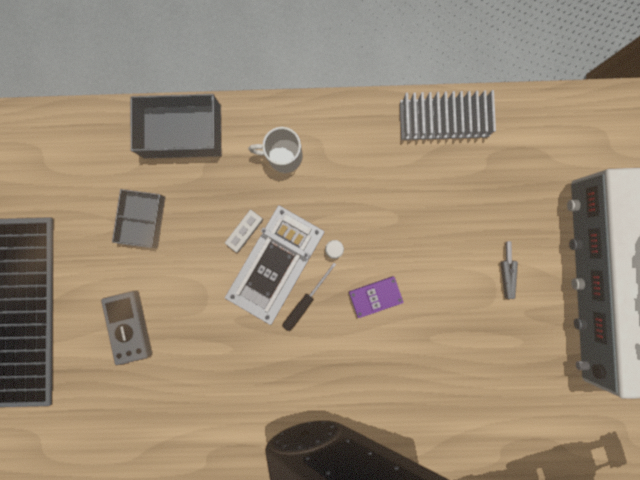

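Two candidates for the module: black in the nest at top (268,268) / scene (346,203), and purple on the bench at top (375,297) / scene (250,230). The black one in the nest fits. I'll confirm it in a crop.

```bash
python3 - <<'E'
import cv2
a=cv2.imread('pics/top0.png')[195:335,210:350]; b=cv2.imread('pics/scene0.png')[165:275,290:400]
cv2.imwrite('pics/c0.png',cv2.hconcat([cv2.resize(a,(400,400),interpolation=2),cv2.resize(b,(400,400),interpolation=2)]))
E
```

```text
(no output)
```

View pics/c0.png

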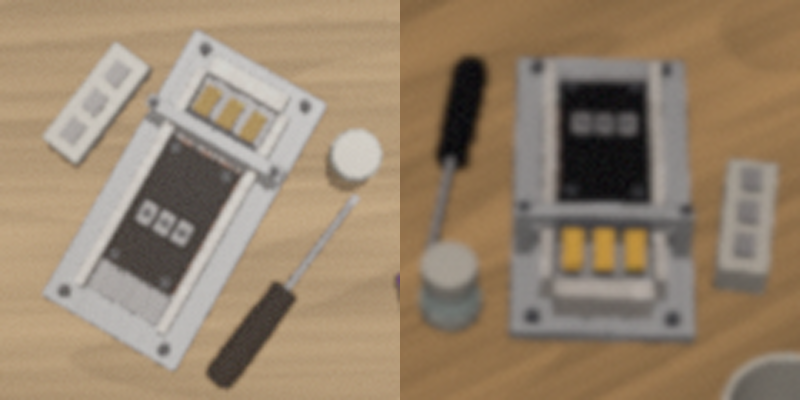

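The crop confirms it: the black module with white terminals sits in the nest, its nose (crop (215,150)) short of the bridge. The purple one lies apart on the bench. Next I'll work out the nest pose from both views.

```bash
cat >> h.py <<'E'
from scipy.optimize import least_squares
def proj(K,R,t,X):
    c=X@np.array(R).T+np.array(t); u=c@np.array(K).T; return u[:,:2]/u[:,2:]
def ray(K,R,t,uv,z):
    R=np.array(R);d=R.T@np.linalg.inv(K)@np.array([uv[0],uv[1],1.]);c=-R.T@np.array(t); return c+d*(z-c[2])/d[2]
E
python3 - <<'E'
from h import *
t_=vision.read_camera('top'); s=vision.read_camera('scene')
a=.35
# nest frame corners: order: stop-left.. identify: stop end is top in left crop
ct=[(210+u*a,195+v*a) for u,v in [(195,30),(327,103),(175,370),(43,297)]]
cs=[(290+(u-400)*.275,165+v*.275) for u,v in [(510,335),(694,335),(686,61),(517,59)]]
for uv in ct: print('top',np.round(ray(t_['intrinsics'],t_['R'],t_['t'],uv,12),1))
for uv in cs: print('scene',np.round(ray(s['intrinsics'],s['R'],s['t'],uv,12),1))
E
```

```text
top [681.7 102.   12. ]
top [ 6.215e+02 -1.000e-01  1.200e+01]
top [417.6 123.1  12. ]
top [476.3 224.8  12. ]
scene [627.6  -2.7  12. ]
scene [685.9  99.3  12. ]
scene [483.7 225.4  12. ]
scene [422.2 121.4  12. ]
```

```bash
python3 -m pendant '[[-10,-8,-20,-5],[-40,-34,-30,-15],[-75,-64,-40,-25],[-110,-94,-40,-35],[-145,-124,-40,-45],[-180,-154,-40,-55],[-210,-180,-40,-62],[-234,-200,-40,-68]]' 1
```

```text
t: 2.05
eef_pos: [300.4, -319.5, 254.9]
tcp_rot: [3.141, -0.0, -0.101]
ft_force: [0.7, 0.3, 0.9]
opening: 0.215
```

```bash
python3 -m pendant '[[15,-40,0,-8],[40,-95,0,-16],[63,-155,0,-24],[87,-213,0,-32],[110,-272,0,-40],[134,-330,0,-48],[157,-388,0,-56],[178,-440,10,-64.5]]' 1; python3 - <<'E'
from h import *
p=vision.read_camera('wrist'); s=env.state(); save(p,'w1.png'); print(s['eef_pos'],s['tcp_rot'],s['opening'])
E
```

```text
t: 3.05
eef_pos: [522.8, 102.6, 245.4]
tcp_rot: [3.139, -0.001, 1.03]
ft_force: [0.3, -1.7, 0.2]
opening: 0.003
[524.51052804 107.02970599 243.51581858] [ 3.14107539e+00 -1.63461862e-03  1.03913117e+00] 0.006315192609691915
```

View pics/w1.png

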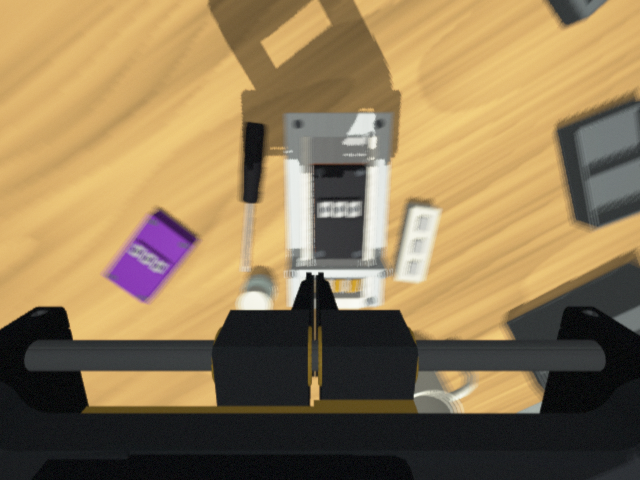

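The picture is slightly blurred. The nest runs from (340,115) at its rear to the bridge at (337,262), with the module at (340,215) and the fingertips at (315,275). I'll take a still picture here, then a second from another place.

```bash
python3 -m pendant '[[0,0,0,0],[0,0,0,0]]' ; python3 - <<'E'
from h import *
s=env.state(); p=vision.read_camera('wrist');  save(p,'w2.png'); np.savez('w2.npz',pos=s['eef_pos'],rot=s['tcp_rot'],T=p['tool_from_camera'],K=p['intrinsics'])
print(s['eef_pos'],s['tcp_rot'])
cv2.imwrite('pics/w2c.png',cv2.resize(cv2.imread('pics/w2.png')[100:310,240:440],(760,798-0*2)[:2] if 0 else (570,598),interpolation=2))
E
python3 -m pendant '[[0,-20,20,0],[0,-50,50,0],[0,-60,60,0],[0,-60,60,0],[0,-60,60,0]]' ; python3 - <<'E'
from h import *
s=env.state(); p=vision.read_camera('wrist');  save(p,'w3.png'); np.savez('w3.npz',pos=s['eef_pos'],rot=s['tcp_rot'],T=p['tool_from_camera'],K=p['intrinsics'])
print(s['eef_pos'],s['tcp_rot'])
E
```

```text
t: 3.35
eef_pos: [524.3, 106.7, 243.5]
tcp_rot: [3.141, -0.001, 1.038]
ft_force: [-1.2, -0.3, 0.4]
opening: 0.005
[524.25476021 106.67407327 243.48891305] [ 3.14133709e+00 -1.41211237e-03  1.03830353e+00]
t: 4.03
eef_pos: [473.9, 136.3, 184.7]
tcp_rot: [3.139, -0.003, 1.037]
ft_force: [-0.5, -0.4, 0.5]
opening: 0.005
[473.87561196 136.29398592 184.67715556] [ 3.13938786e+00 -2.71941553e-03  1.03670295e+00]
```

View pics/w2c.png

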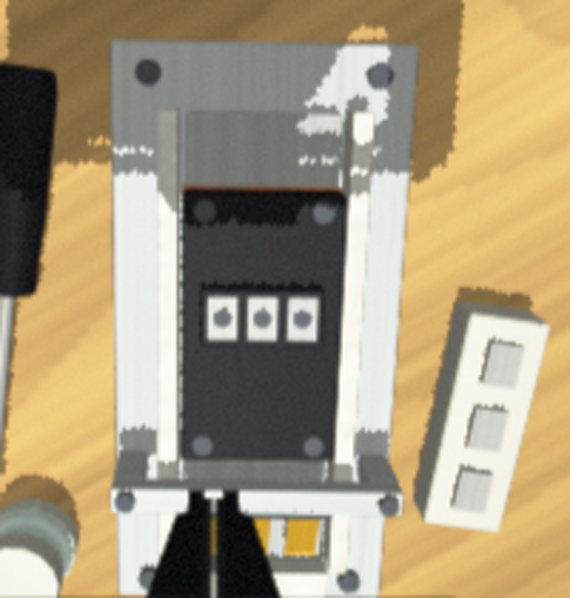

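View pics/w3.png

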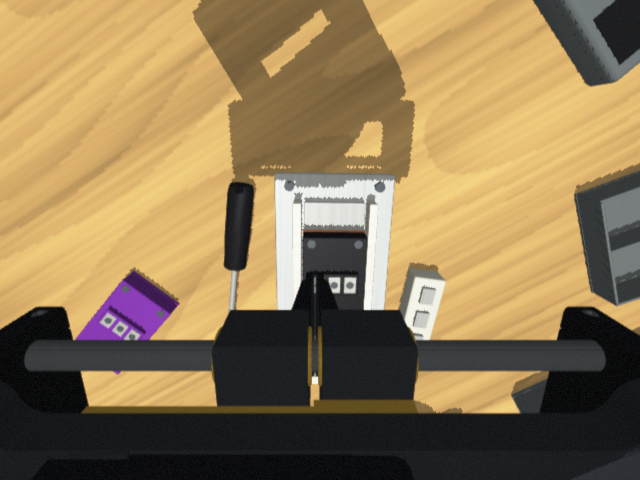

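w2 crop: nest rear corners (112,40) and (417,44), module rear edge (183–347,189), and nose (183–332,461) just short of the bridge. w3: nest rear edge at row 175, module rear at row 234. I'll enlarge w3.

```bash
python3 - <<'E'
import cv2
cv2.imwrite('pics/w3c.png',cv2.resize(cv2.imread('pics/w3.png')[165:315,260:410],(600,600),interpolation=2))
E
```

```text
(no output)
```

View pics/w3c.png

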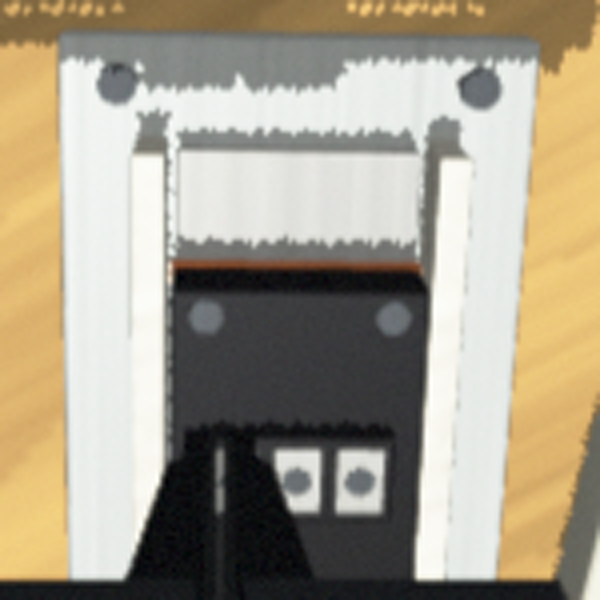

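```bash
cat > fit.py <<'E'
from h import *
from scipy.spatial.transform import Rotation as Ro
def cam(f):
    d=np.load(f); T=np.eye(4); T[:3,:3]=Ro.from_euler('xyz',d['rot']).as_matrix(); T[:3,3]=d['pos']
    W=np.linalg.inv(T@d['T']); return d['K'],W[:3,:3],W[:3,3]
c2=cam('w2.npz');c3=cam('w3.npz')
k=.351; A=lambda u,v:(240+k*u,100+k*v); B=lambda u,v:(260+u/4,165+v/4)
# (cam, pixel, xyz, is_module)
obs=[('nestRL',c2,A(112,40),(-120,-60,12),0),('nestRR',c2,A(417,44),(-120,60,12),0),
('brL',c2,A(112,490),(49,-58,55.5),0),('brR',c2,A(402,492),(49,58,55.5),0),
('railL2',c2,A(160,110),(-95,-40.5,36),0),
('railL3',c3,B(134,153),(-95,-40.5,36),0),('railLi3',c3,B(163,153),(-95,-32.5,36),0),('railRi3',c3,B(440,157),(-95,32.5,36),0),('railRo3',c3,B(470,157),(-95,40.5,36),0),
('modRL3',c3,B(173,292),(-53,-31,24),1),('modRR3',c3,B(428,294),(-53,31,24),1),
('modBL3',c3,B(175,264),(-53,-31,0),1),('modBR3',c3,B(419,264),(-53,31,0),1),
('modBL2',c2,A(183,188),(-53,-31,0),1),
('term2',c2,A(262,318),(-7,0,30),1)]
def f(p,full=0):
    x,y,th,mx,dz=p; r=[]
    c,s=np.cos(th),np.sin(th); R=np.array([[c,-s,0],[s,c,0],[0,0,1]])
    for n,cm,uv,X,m in obs:
        X=np.array(X,float)+(np.array([mx,0,24]) if m else 0)
        r.append(proj(*cm,(R@X+[x,y,dz])[None])[0]-uv)
    return np.array(r) if full else np.array(r).ravel()
s=least_squares(f,[552,112,-.5445,-20,0],loss='soft_l1')
print(np.round(s.x,4))
for o,e in zip(obs,f(s.x,1)): print(o[0],np.round(e,1))
x,y,th,mx,dz=s.x; u=np.array([np.cos(th),np.sin(th)])
print('nose-bridge gap',49-mx-53,'rear deck world',np.array([x,y])+u*(mx-35.5))
E
python3 fit.py
```

```text
[ 5.494529e+02  1.126109e+02 -5.474000e-01 -1.184670e+01 -2.502500e+00]
nestRL [-0.5  0.3]
nestRR [0.6 0.6]
brL [-0.1 -1.1]
brR [ 0.5 -0.5]
railL2 [-0.8 -0.1]
railL3 [-0.5  0.1]
railLi3 [0.6 0.2]
railRi3 [-0.3  0. ]
railRo3 [0.6 0.1]
modRL3 [-0.8 -0.5]
modRR3 [ 1.2 -0.2]
modBL3 [-0.5 -0.5]
modBR3 [-0.1  0.2]
modBL2 [0.2 0.3]
term2 [0.2 1.1]
nose-bridge gap 7.846717042861215 rear deck world [509.0245014  137.25347273]
```

The fit is sub-pixel, and the 7.8 mm nose gap agrees with the stated 8–28 mm range. The press point at module x about −34 is world (510.4, 136.4). I'll move above it and then check.

```bash
python3 -m pendant '[[8,14,30,0.8],[15,26,60,0.8],[19,31,90,0.8],[19,31,115,0.8],[19,31,115,0.8],[19,31,115,0.8]]' 1; python3 - <<'E'
from h import *
s=env.state(); p=vision.read_camera('wrist');  save(p,'w4.png'); np.savez('w4.npz',pos=s['eef_pos'],rot=s['tcp_rot'],T=p['tool_from_camera'],K=p['intrinsics'])
print(s['eef_pos'],s['tcp_rot'],s['ft_force'])
cv2.imwrite('pics/w4c.png',cv2.resize(p['pixels'][130:330,220:420,::-1],(600,600),interpolation=2))
E
```

```text
t: 4.82
eef_pos: [511.2, 137.0, 70.7]
tcp_rot: [3.138, -0.004, 1.022]
ft_force: [0.0, 0.5, 0.0]
opening: 0.003
[511.24471827 136.95875745  70.70449879] [ 3.13849321 -0.00355337  1.02243498] [0.03049663 0.48813717 0.02872662]
```

View pics/w4c.png

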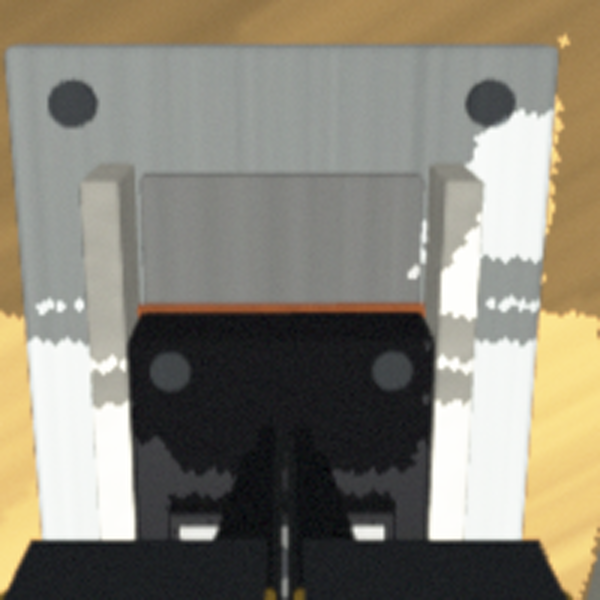

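The fingertips (283,430) are centred over the rear deck (131–435 px across), behind the terminals. I'll lower slowly to contact.

```bash
python3 -m pendant '[[0,0,10,0],[0,0,18,0],[0,0,21,0],[0,0,23,0],[0,0,24,0],[0,0,25,0],[0,0,26,0]]' 1; python3 -c "
from h import *
print(env.state())"
```

```text
t: 5.75
eef_pos: [511.5, 137.1, 45.7]
tcp_rot: [3.138, -0.004, 1.023]
ft_force: [-2.1, -0.9, 11.1]
opening: 0.009
{'t': 5.75, 'joints': array([ 1.36754048e-01,  5.96271013e-01,  1.95132346e+00,  1.47683845e-03,
        5.88060598e-01, -8.87032322e-01]), 'qvel': array([-0.00066005,  0.0130974 ,  0.00478946, -0.00022798, -0.01691385,
        0.00035553]), 'tau': array([-2.26278459e-01, -5.14012957e+01, -1.41099447e+01, -2.87057430e-02,
       -6.45721592e-01, -1.79178180e-02]), 'eef_pos': array([511.5287694 , 137.1388903 ,  45.65617966]), 'tcp_rot': array([ 3.13751235, -0.00439128,  1.022569  ]), 'ft_force': array([-2.11305061, -0.86225461, 11.13029952]), 'moment': array([-0.00252157,  0.34014805, -0.01336455]), 'opening': 0.009102706036911152}
```

Contact: 11 N at z = 45.7, which matches the fitted height offset (−2.5 mm). Now I'll press it down about 8–9 mm.

```bash
python3 -m pendant '[[0,0,2,0],[0,0,4,0],[0,0,6,0],[0,0,7.5,0],[0,0,8.5,0],[0,0,8.5,0]]' 1
```

```text
t: 6.5
eef_pos: [511.8, 137.2, 38.2]
tcp_rot: [3.137, -0.005, 1.023]
ft_force: [-3.6, -0.6, 15.1]
opening: 0.007
```

15 N at 7.5 mm matches the plate springs (14.9 N expected), so it is clear of the bridge by more than 2 mm. I'll press slightly further and begin sliding.

```bash
python3 -m pendant '[[0,0,2,0],[0,0,2,0],[0,2,2,0],[0,4,2,0],[0,6,2,0],[0,8,2,0]]' 1; python3 - <<'E'
from h import *
s=env.state(); p=vision.read_camera('wrist');  save(p,'w5.png'); np.savez('w5.npz',pos=s['eef_pos'],rot=s['tcp_rot'],T=p['tool_from_camera'],K=p['intrinsics'])
print(s['eef_pos'],s['tcp_rot'],s['ft_force'])
cv2.imwrite('pics/w5c.png',cv2.resize(p['pixels'][130:330,220:420,::-1],(600,600),interpolation=2))
E
```

```text
t: 7.25
eef_pos: [519.5, 133.5, 38.2]
tcp_rot: [3.135, -0.007, 1.023]
ft_force: [-4.0, 1.5, 23.7]
opening: 0.005
[519.5314757  133.53389388  38.15891839] [ 3.13456091 -0.00727297  1.02262093] [-3.99540935  1.50660278 23.65836906]
```

View pics/w5c.png

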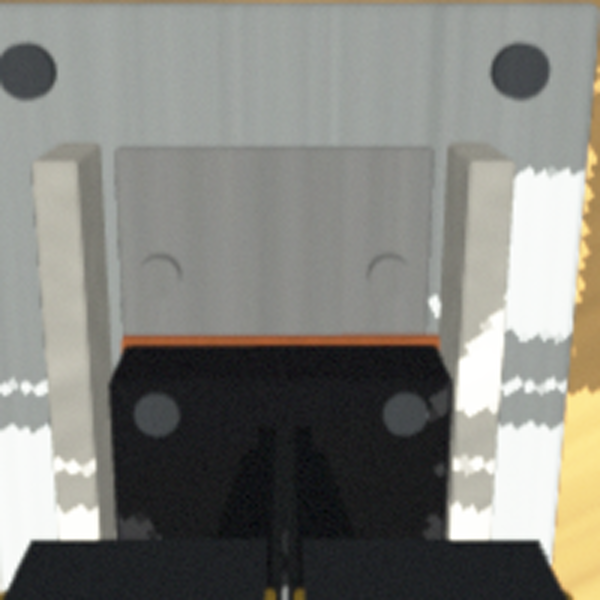

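```bash
cat > loc.py <<'E'
import sys
from fit import *
# usage: loc file crop-off scale  ; list of u,v,z(world)
def nestx(f,u,v,z,ou=220,ov=130,k=1/3):
    P=ray(*cam(f),(ou+u*k,ov+v*k),z); n=np.array([549.45,112.61]);c,s_=np.cos(-.5474),np.sin(-.5474)
    d=P[:2]-n; return np.round([d@[c,s_],d@[-s_,c]],1)
E
python3 - <<'E' | tail -n 6
from loc import *
print('rail end (-95,-40.5)',nestx('w5.npz',35,160,33.5), 'R(-95,40.5)',nestx('w5.npz',512,161,33.5))
print('rear bottom',nestx('w5.npz',122,341,14),nestx('w5.npz',122,341,11.5))
print('rear top row350',nestx('w5.npz',112,385,36.5), nestx('w5.npz',127,348,36.5))
print('w4 rail',nestx('w4.npz',82,182,33.5),'rearbot',nestx('w4.npz',138,308,21.5))
print('finger nest x', (np.array([519.5,133.5])-[549.45,112.61])@[.854,-.5205])
E
```

```text
nose-bridge gap 7.846717042861215 rear deck world [509.0245014  137.25347273]
rail end (-95,-40.5) [-95.1 -40.7] R(-95,40.5) [-94.7  40.1]
rear bottom [-56.3 -30.6] [-55.4 -31. ]
rear top row350 [-55.5 -29.2] [-62.5 -26.2]
w4 rail [-94.7 -40.7] rearbot [-64.6 -32.2]
finger nest x -36.450545000000034
```

The module moved with the fingers: its rear went from −64.6 to −55.8, so the nose is at about +50, just under the bridge, with side force only about 4 N and no ramming. Keep sliding, pressed.

```bash
python3 -m pendant '[[0,3,2,0],[0,6,2,0],[0,9,2,0],[0,12,2,0],[0,15,2,0],[0,18,2,0],[0,20,2,0]]' 1; python3 - <<'E'
from h import *
s=env.state(); p=vision.read_camera('wrist');  save(p,'w6.png'); np.savez('w6.npz',pos=s['eef_pos'],rot=s['tcp_rot'],T=p['tool_from_camera'],K=p['intrinsics'])
print(s['eef_pos'],s['tcp_rot'],s['ft_force'],s['moment'])
cv2.imwrite('pics/w6c.png',cv2.resize(p['pixels'][130:330,220:420,::-1],(600,600),interpolation=2))
E
```

```text
t: 8.18
eef_pos: [537.1, 123.2, 38.2]
tcp_rot: [3.133, -0.008, 1.023]
ft_force: [-6.3, 0.3, 24.9]
opening: 0.008
[537.14482875 123.176862    38.20104956] [ 3.13324199 -0.00839972  1.02269699] [-6.26440064  0.30230159 24.91265574] [ 0.15125973  1.08171513 -0.0412713 ]
```

View pics/w6c.png

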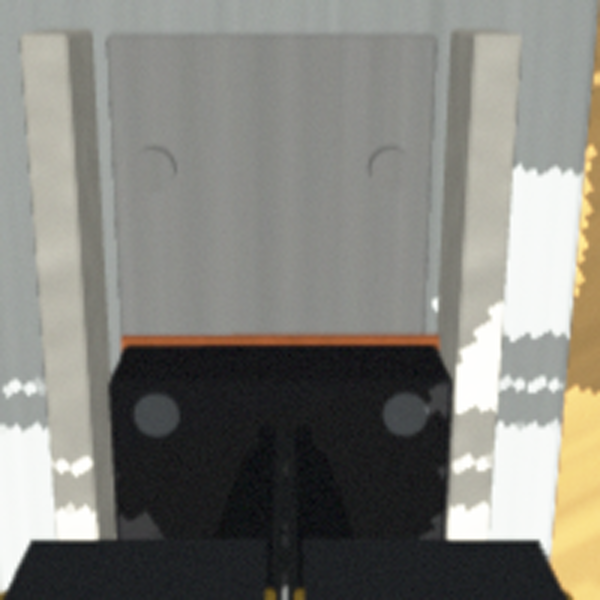

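The module is still moving with the fingers without slip (rear edge stays at row 340). About 24 mm to go, and the leaf comes next.

```bash
python3 -m pendant '[[0,3,2.3,0],[0,6,2.5,0],[0,9,2.5,0],[0,12,2.5,0],[0,15,2.5,0],[0,18,2.5,0],[0,20,2.5,0]]' 1; python3 - <<'E'
from h import *
s=env.state(); p=vision.read_camera('wrist');  save(p,'w7.png'); np.savez('w7.npz',pos=s['eef_pos'],rot=s['tcp_rot'],T=p['tool_from_camera'],K=p['intrinsics'])
print(s['eef_pos'],s['tcp_rot'],s['ft_force'],s['moment'])
cv2.imwrite('pics/w7c.png',cv2.resize(p['pixels'][130:330,220:420,::-1],(600,600),interpolation=2))
E
```

```text
t: 9.1
eef_pos: [553.5, 113.3, 38.1]
tcp_rot: [3.134, -0.009, 1.022]
ft_force: [-12.5, 5.0, 32.9]
opening: 0.004
[553.54911009 113.31887943  38.14995177] [ 3.13415993 -0.00871988  1.02249817] [-12.53626161   4.95249192  32.87793959] [1.11487043 2.42547016 0.05645046]
```

View pics/w7c.png

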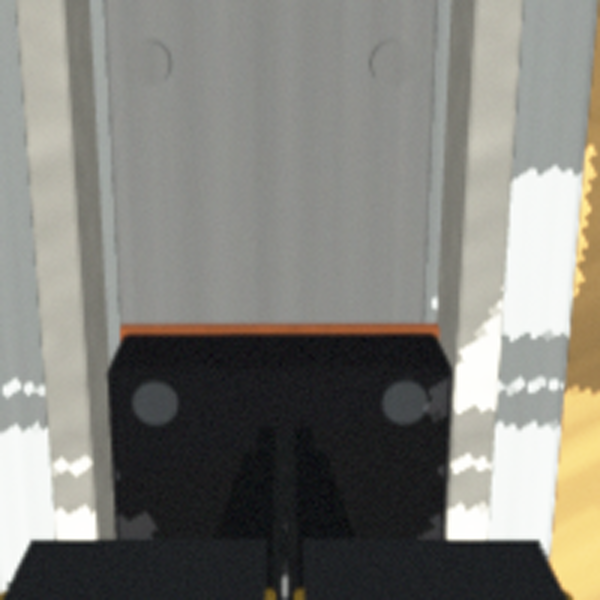

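The leaf has engaged (push about 13 N) and the deck slipped roughly 2.5 mm under the fingers. About 8 mm remains, plus a 3 mm gap to the ridge face. I'll push on slowly.

```bash
python3 -m pendant '[[0,2,2,0],[0,4,2,0],[0,6,2,0],[0,8,2,0],[0,9,2,0],[0,9,2,0]]' 1; python3 - <<'E'
from h import *
s=env.state(); p=vision.read_camera('wrist');  save(p,'w8.png'); np.savez('w8.npz',pos=s['eef_pos'],rot=s['tcp_rot'],T=p['tool_from_camera'],K=p['intrinsics'])
print(s['eef_pos'],s['tcp_rot'],s['ft_force'],s['moment'])
cv2.imwrite('pics/w8c.png',cv2.resize(p['pixels'][130:330,220:420,::-1],(600,600),interpolation=2))
E
```

```text
t: 9.9
eef_pos: [561.0, 108.8, 38.2]
tcp_rot: [3.134, -0.009, 1.023]
ft_force: [-8.2, 0.4, 26.4]
opening: 0.002
[560.98437454 108.81977127  38.15882761] [ 3.13416595 -0.00897212  1.02257837] [-8.17081487  0.43173522 26.36822433] [0.1131513  1.57159593 0.0502014 ]
```

View pics/w8c.png

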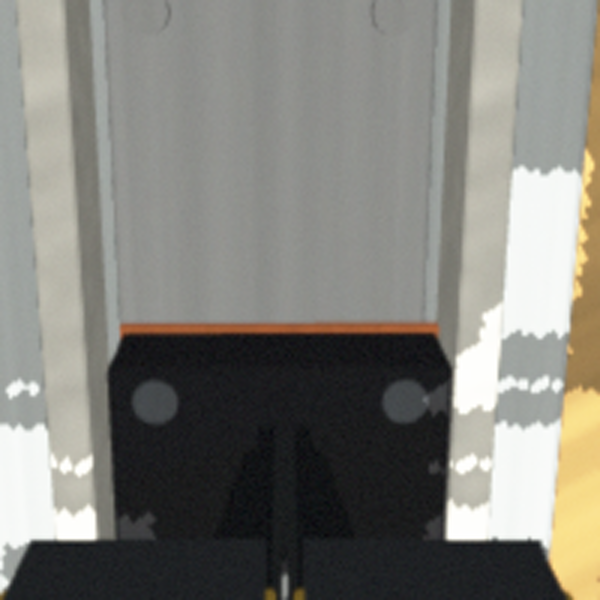

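```bash
python3 - <<'E' | tail -n 3
from loc import *
for f,v in (('w6.npz',341),('w7.npz',329),('w8.npz',328)): print(f,nestx(f,121,v,12))
E
python3 -m pendant '[[0,1,2,0],[0,2,2,0],[0,3,2,0],[0,4,2,0],[0,4,2,0]]' 1
```

```text
w6.npz [-35.1 -30.8]
w7.npz [-18.6 -30.5]
w8.npz [-10.1 -30.5]
t: 10.58
eef_pos: [561.6, 108.3, 38.1]
tcp_rot: [3.139, -0.008, 1.023]
ft_force: [-20.3, 11.8, 34.2]
opening: 0.003
```

Forward motion stopped (0.8 mm moved for 4 mm commanded, 23 N push), and the rear reads −10 against −11 expected at home. I'll push firmer to make sure it is seated through the ridge.

```bash
python3 -m pendant '[[0,4,2,0],[0,6,2,0],[0,7,2,0],[0,7,2,0]]' 1; python3 - <<'E'
from h import *
s=env.state(); p=vision.read_camera('wrist');  save(p,'w9.png'); np.savez('w9.npz',pos=s['eef_pos'],rot=s['tcp_rot'],T=p['tool_from_camera'],K=p['intrinsics'])
print(s['eef_pos'],s['tcp_rot'],s['ft_force'],s['moment'])
cv2.imwrite('pics/w9c.png',cv2.resize(p['pixels'][130:330,220:420,::-1],(600,600),interpolation=2))
E
```

```text
t: 11.08
eef_pos: [561.9, 107.9, 38.1]
tcp_rot: [-3.134, -0.005, 1.022]
ft_force: [-32.9, 25.2, 43.8]
opening: 0.006
[561.91400275 107.93841555  38.07826199] [-3.13350434 -0.00465163  1.02249632] [-32.87458799  25.19654528  43.80928386] [4.74978493 5.74545293 0.10365218]
```

View pics/w9c.png

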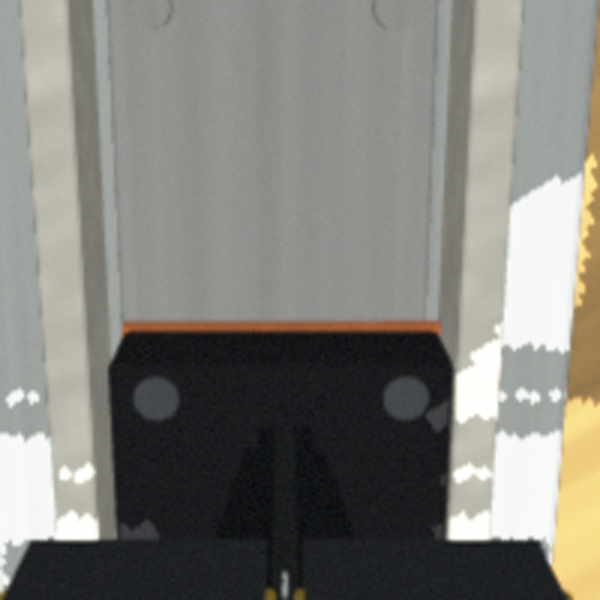

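41 N of push yields only another 0.5 mm, so the nose is against the stop. I'll release by rising straight up with slight forward bias so the module isn't dragged back.

```bash
python3 -m pendant '[[0,3,0,0],[0,2,-2,0],[0,1.5,-4,0],[0,1,-6,0],[0,0,-10,0],[0,-2,-20,0],[0,-3,-50,0],[0,-3,-80,0]]' 1; python3 - <<'E'
from h import *
s=env.state(); p=vision.read_camera('wrist');  save(p,'w10.png'); np.savez('w10.npz',pos=s['eef_pos'],rot=s['tcp_rot'],T=p['tool_from_camera'],K=p['intrinsics'])
print(s['eef_pos'],s['tcp_rot'],s['ft_force'])
E
python3 -m pendant '[[0,-15,-30,0],[0,-40,-60,0],[0,-70,-80,0],[0,-100,-90,0],[0,-110,-90,0],[0,-110,-90,0],[0,-110,-90,0]]' 1
python3 - <<'E'
from h import *
s=env.state(); p=vision.read_camera('wrist');  save(p,'w11.png'); np.savez('w11.npz',pos=s['eef_pos'],rot=s['tcp_rot'],T=p['tool_from_camera'],K=p['intrinsics'])
print(s['eef_pos'],s['tcp_rot'],s['ft_force'])
t=vision.read_camera('top'); save(t,'t11.png'); sc=vision.read_camera('scene'); save(sc,'s11.png')
a=cv2.imread('pics/w11.png')[120:320,240:440]; 
b=cv2.imread('pics/s11.png')[165:275,290:400]
cv2.imwrite('pics/c11.png',cv2.hconcat([cv2.resize(a,(400,400),interpolation=2),cv2.resize(b,(400,400),interpolation=2)]))
E
```

```text
t: 12.12
eef_pos: [559.9, 108.8, 119.6]
tcp_rot: [-3.134, -0.005, 1.023]
ft_force: [0.4, -1.4, -0.2]
opening: 0.005
[559.9211882  108.76323904 119.56558539] [-3.13432296 -0.00497481  1.02254859] [ 0.38592854 -1.36335865 -0.16244616]
t: 13.05
eef_pos: [468.1, 165.1, 213.3]
tcp_rot: [-3.138, -0.008, 1.022]
ft_force: [0.0, 0.2, 0.5]
opening: 0.006
[468.12134517 165.08678679 213.25054621] [-3.1384298  -0.00774404  1.02218082] [0.00425231 0.23336498 0.50873645]
```

View pics/c11.png

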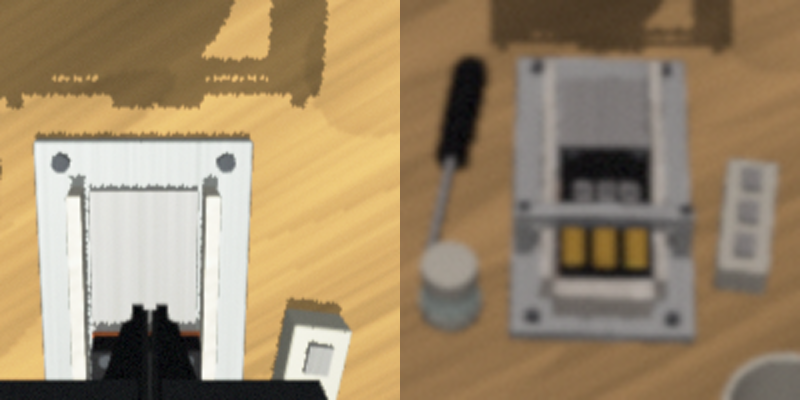

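View pics/w10.png

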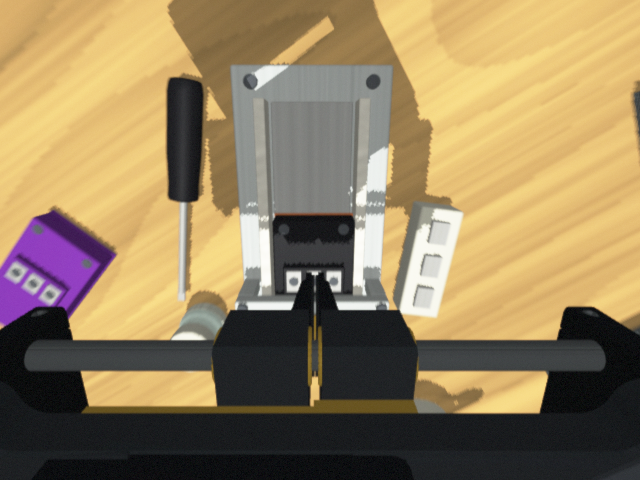

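View pics/w11.png

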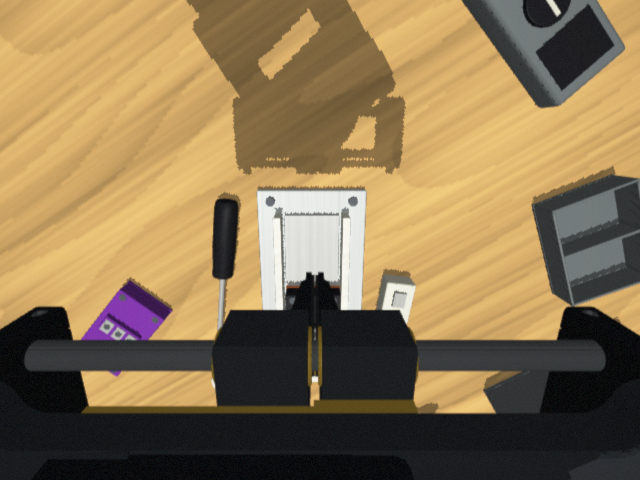

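The scene crop shows the module's ridge right behind the bridge and the dark front deck now under the gold leaf, up to the end stop. Driver, jar and spare are unmoved. I'll measure the final rear edge from w10 and the released w11.

```bash
python3 - <<'E' | tail -n 4
from loc import *
for f,v in (('w10.png',(200,240)),('w11.png',(270,310))):
    im=cv2.imread('pics/'+f).astype(int)
    u0,u1=(278,300) if '10' in f else (288,300)
    red=(im[...,2]-im[...,0])[v[0]:v[1],u0:u1].mean(1)
    r=v[0]+(np.clip(red-10,0,None)*np.arange(len(red))).sum()/np.clip(red-10,0,None).sum()
    g=f.replace('png','npz')
    print(f,round(r,2),[nestx(g,u0,r,z,0,0,1).tolist() for z in (16.5,19.)])
print('rail check w10',nestx('w10.npz',255,99,33.5,0,0,1))
E
python3 - <<'E'
import cv2
a=cv2.imread('pics/w10.png')[190:320,235:395]; cv2.imwrite('pics/w10c.png',cv2.resize(a,(720,585),interpolation=2))
E
```

```text
nose-bridge gap 7.846717042861215 rear deck world [509.0245014  137.25347273]
w10.png 213.81 [[-9.6, -28.2], [-10.1, -27.9]]
w11.png 286.53 [[-8.6, -28.2], [-9.7, -28.0]]
rail check w10 [-95.2 -39.8]
```

View pics/w10c.png

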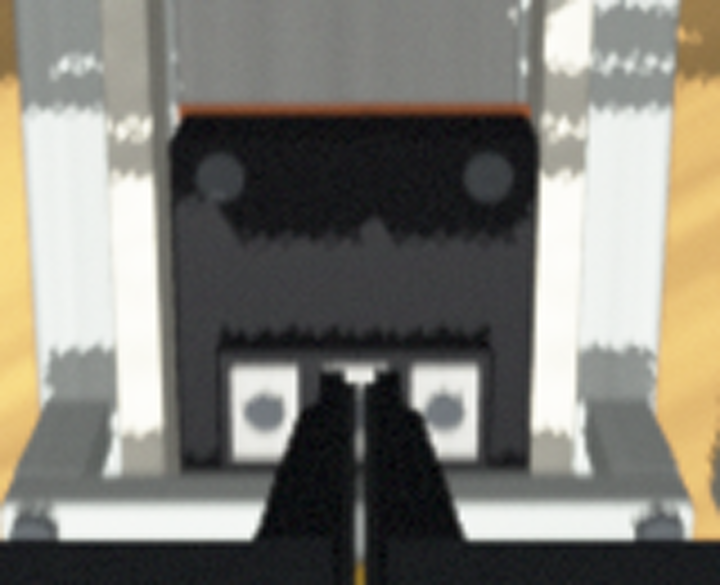

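View pics/t11.png

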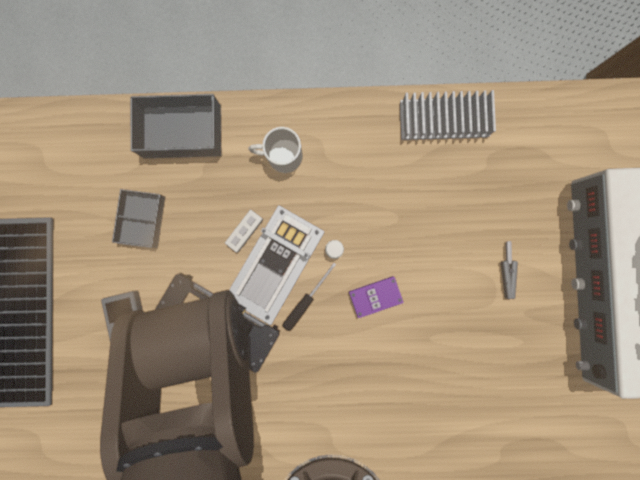

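The rear edge reads −10 ± 1 mm in both released views, where full home is −11. That agrees with the hard stop felt at 41 N. All bystanders are at their starting pixels, so I'm handing in.

```bash
python3 -c "
from h import *
print(job.job_done()); s=env.state(); print(s['t'],s['ft_force'])"
```

```text
the job is handed in; nothing more can be done
None
the job is handed in; nothing more can be done
```

The black module is loaded, with its nose against the end stop, and I handed the job in at about 13 s. With closed fingertips I pressed it to the bottom of its sprung plate. I slid it under the bridge and leaf spring without touching the bridge, then let go straight up and moved clear.

**Seated at the stop:** pushing with 41 N moved the fingers only 0.5 mm further.

**After release:** the rear edge read −8.6 to −10.1 mm in the nest frame over two views, against −11 mm for fully home. I put the 1–2 mm difference down to camera calibration, because the stop was felt. The front deck shows under the leaf spring, and the force on the tool was about 0 N.

**Bystanders:** the purple look-alike and the other things stand where they started in the top view. The exception is the meter, partly hidden by the arm there, so I could not fully compare it.

**Disagreement:** the heights measured by camera came out about 2.5 mm lower than the text says. By the force reading and where the plate bottomed out, the text's heights look right.

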